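# Bolt the filter turntable and hold the bayonet filter collar home

### The arm

A 6-joint arm with a two-finger parallel gripper is mounted at the origin on a cart in front of the work surface, level with it; the furniture and walls round the work are solid. World frame = base frame: x ahead of the robot, y to its left, z up, the work surface at z = 0. Lengths are in mm, angles in rad, forces in N, time in s.
With the tool pointing down it reaches from about 275 to 775 mm from the base axis. Payload 14.6 kg.
Tool frame: the origin (TCP) lies on the centre line of the jaws, within the pads' length; the fingertips stand manip.tip_reach ahead of it and the grasp point (between the pads) lies 5 mm behind it (manip.tip_reach is the distance from the TCP to the fingertips, in mm); z points along the fingers, y is the direction in which the jaws open and shut (so a half turn about z gives the same grasp; the last joint's range is limited). The gripper opens to 85 mm and grips with 20 to 120 N. Pads are 22 mm wide; open, the fingers measure 114 mm over their backs; the gripper's body (76 mm by 85 mm) begins 54 mm behind the grasp point. The pads swing forward as they close: fully open they stand 13 mm farther back than shut.
Start: joints at [-1.287, 0.263, -0.048, 1.259, 0, 1.415], TCP at [223.042, -475.269, 245.278] pointing down, gripper open.
Joint ranges: [-2.65, 2.65], [-0.89, 1.7], [-1.18, 1.37], [-2.13, 2.11], [-1.35, 1.29], [-3.14, 3.14]. Speed limits (rad/s): [1.89, 1.89, 2.57, 2.79, 3.14, 3.14].

### API

Orientations are given as a 3x3 rotation matrix whose columns are the frame's x, y, z axes.
In Python, from station import manip gives the robot as it stands. Calls block until the motion is done:
- manip.move_ptp(position, orientation): joint-space move of the TCP to a pose.
- manip.move_l(position, speed=150, frame=None): straight line of the TCP; frame=None keeps the orientation; speed is the mean speed in mm/s.
- manip.move_joints(angles): joint-space move.
- manip.command_gripper(opening, squeeze=None): finger opening in mm; squeeze is the grip in N (None keeps the last); returns when the fingers have stopped.
- manip.hold(seconds).
- manip.inverse_kinematics(position, orientation): joint angles nearest the present ones, or None.
- manip.camera(name): name is "scene" or "top" or "wrist"; returns a dict with "frame" (400x640x3 uint8, blue, green, red), "vfov" (degrees; the focal length in pixels is half the picture's height over the tangent of half this angle, whatever the lens; pixels are square), "cx", "cy" (the principal point, pixels), "R" (3x3) and "t" (3): a world point X has camera coordinates R X + t. Camera axes: x right, y down, z forward; pixel columns grow to the right and rows downward; lengths in mm; the calibration is good to about 2 mm. A picture is of the moment at which its call begins. There is no depth.
A pose or a line that the arm cannot do raises manip.PlanningError and nothing moves.
- manip.job_done(): hands the job in, once; it reports no verdict.
Trained networks look in the newest picture that a camera, given by its name, has taken for a name from the list of things; names that differ only in an ending like _2 or _b are one class to them, and where a whole thing is asked for, a point or a joint stands for the part that bears it (a point fixed in the world has none). Each returns a list of dicts, best first, with "conf" (0 to 1); they miss things now and then, are a little off and sometimes report something else, mostly with a low value. They report only what shows in the picture. A call takes as long as a camera call.
- manip.trace(camera, query): "pixels" (400x640 bool, what is visible of it) and "bbox" ([centre column, centre row, width, height] in pixels, round what is visible of it).
Readings, each from a call of its own:
- manip.read_clock(): time.
- manip.read_qpos(): joint angles.
- manip.read_qd(): joint speeds.
- manip.read_effort(): joint torques, N m.
- manip.read_eef_pos(): TCP position.
- manip.read_eef_rot(): TCP orientation.
- manip.read_wrist_force(): force on the tool from outside, world axes, zero at the start.
- manip.read_torque(): the same for the moment, N m.
- manip.read_gripper_width(): finger opening in mm.
Only numpy, scipy, OpenCV 4.12 (cv2) and the standard library are available. Lean on these libraries where they do the work, as an engineer would, in place of code of your own. Each camera call takes 0.05 s, during which the arm holds its last target.

### The job

Slide the barrel bolt all the way into the turntable's keeper, so that the turntable cannot turn. Then take the round knurled filter collar, press it down and turn it clockwise (seen from above) until its hidden keyway drops over the pin, push it fully home against its spring and finish while still holding it pushed home. Leave the bottle, the tip box and the little white cup beside the unit where they stand.

Things in the scene. Friction and masses are not known exactly. Their poses are not given: they have to be found in the camera images.
- filter_unit: Fixed unit on a grey base plate 130 mm (its x) by 285 mm (its y), 14 mm thick. Origin: on the work surface, straight below the upright axis of turntable and collar; z up. The plate reaches from y = +70 to -215 mm. The bolt lies over the line x = 0 on the -y side and slides towards +y, its rod 22 mm up, in two guide blocks (tops 30 mm up) at y = -81 and -171 mm.
- turntable_top (a point): Centre of the aluminium turntable's flat top, 28 mm above the work surface; 88 mm across, with two dark keeper cheeks on its -y rim, no higher. The collar stands over it. Unbolted, the turntable swings along with the collar, up to 0.35 rad (a weak spring centres it); bolted, it has about 0.04 rad of play.
- bolt_knob (a point): Middle of the bolt's upright black knob: a cylinder 14 mm across and 30 mm tall, from 46 to 76 mm above the work surface. This point is about 60 mm above it. The knob travels between the two guide blocks.
- bolt (a joint): How far the bolt has slid towards the turntable (the unit's +y), m: 0 fully drawn, 0.040 fully home in the keeper (end stop). It starts between 0 and 0.008. It takes about 2 N to slide and stays where it is left.
- collar_grip (a point): Where to grip the dark knurled collar: on its upright axis, 24 mm above its lower rim, 18 mm below its top. Moves up and down with the collar, does not show its rotation. The collar is 46 mm across, 42 mm tall, an amber glass in its top. Up: lower rim 48, this point 72, top 90 mm above the work surface; home: all 12 mm lower. It cannot be pulled off.
- collar_push (a joint): How far the collar is pushed down, m: 0 up, 0.012 fully home (end stop). Its spring takes about 3 N at the top and 9 N at home and lifts it whenever it is let go. Off the keyway it stops on the pin at 0.002 (up to 0.004 pressed hard). The keyway is 0.4 to 1.2 rad away, clockwise seen from above, differs each time and cannot be seen.
- pin_level (a point): On the collar's axis at the height of the hidden pin. The keyway drops over the pin within about 0.12 rad either side of the right angle; down over the pin, the collar cannot be turned further. It turns easily (0.02 N m, plus friction from pushing it on the pin).
- bottle: Bystander: a glass bottle with a blue cap, 69 mm across, 140 mm tall, standing loose. Origin under its centre.
- tip_box: Bystander: a pipette tip box with clear lid, 105 x 137 x 97 mm tall, standing loose. Origin under its centre.
- cup: Bystander: a small white cup, upside down, 31 mm across, 32 mm tall, standing loose. Origin under its centre.

How it is judged:
By the outcome, as a careful person would: the job done as asked, in the order asked, and still so for the second after the job is handed in, while the arm keeps its last pose, push and grip.
It also fails if it takes over 51 s, if anything falls off the work surface, if the arm or the gripper's body presses on something with over 40 N, if the wrist force passes 120 N, or if a joint passes its speed limit or range.

## Working session

There is one attempt and no reset: what is moved stays moved. The work goes in short steps, each a Python script; the robot and the scene stay as the last script left them, time stands still between calls to the robot, and variables do not carry over. Pictures are saved under pics/ and viewed, and the job is handed in when it is done.

```bash
mkdir -p pics; ls
cat > h.py <<'E'
import numpy as np, cv2
from station import manip
def snap(n,f):
    c=manip.camera(n); cv2.imwrite('pics/'+f,c['frame']); return c
def foc(c): return c['frame'].shape[0]/2/np.tan(np.radians(c['vfov'])/2)
def proj(c,X):
    p=np.array(c['R'])@np.array(X,float)+np.array(c['t']); f=foc(c)
    return np.array([c['cx']+f*p[0]/p[2],c['cy']+f*p[1]/p[2]])
def ray(c,u,v):
    R=np.array(c['R']);o=-R.T@np.array(c['t']);d=R.T@np.array([(u-c['cx'])/foc(c),(v-c['cy'])/foc(c),1]);return o,d/np.linalg.norm(d)
def atz(c,u,v,z):
    o,d=ray(c,u,v); return o+d*(z-o[2])/d[2]
E
python3 - <<'E'
from h import *
print(manip.read_clock(),manip.tip_reach)
for n in ['scene','top','wrist']:
    c=snap(n,n+'0.png'); print(n,c['vfov'],c['cx'],c['cy'],-np.array(c['R']).T@np.array(c['t']))
    for q in ['filter_unit','turntable_top','bolt_knob','collar_grip','bottle','tip_box','cup']:
        r=manip.trace(n,q)
        print(q,[(round(a['conf'],2),np.round(a['bbox'])) for a in r[:2]])
E
```

```text
pics
0.0 14.0
scene 49.26856575999358 314.8017800598602 206.51248114249816 [248.4171     825.16342566 431.83646303]
filter_unit [(0.79, array([371., 204.,  60.,  70.]))]
turntable_top [(0.64, array([370., 203.,  48.,  46.]))]
bolt_knob [(0.58, array([366., 177.,   2.,  14.]))]
collar_grip []
bottle [(0.73, array([298., 167.,  32.,  39.]))]
tip_box [(0.86, array([289., 224.,  61.,  77.]))]
cup [(0.63, array([430., 228.,  13.,  20.])), (0.63, array([370., 203.,  40.,  42.]))]
top 44.21822815640493 325.7367069251897 198.34814634091896 [ 417.34782283  101.26993821 1111.94606288]
filter_unit [(0.74, array([422., 201.,  52.,  23.])), (0.66, array([390., 215., 137.,  98.]))]
turntable_top [(0.75, array([363., 227.,  44.,  39.])), (0.47, array([297., 174.,  66.,  62.]))]
bolt_knob [(0.78, array([421., 199.,  48.,  22.])), (0.69, array([296., 174.,  66.,  62.]))]
collar_grip [(0.58, array([364., 223.,  27.,  20.]))]
bottle [(0.7, array([361., 148.,  33.,  44.]))]
tip_box [(0.88, array([296., 175.,  68.,  61.]))]
cup [(0.69, array([368., 283.,  10.,  16.]))]
wrist 66.63789185502807 319.7847326002062 198.84365135276244 [ 284.0704163  -447.82452229  373.54914703]
filter_unit []
turntable_top []
bolt_knob []
collar_grip []
bottle []
tip_box []
cup []
```

Run:
```python
import cv2
a=cv2.imread('pics/top0.png')[100:320,230:510]; cv2.imwrite('pics/top0c.png',cv2.resize(a,None,fx=2.7,fy=2.7,interpolation=cv2.INTER_CUBIC))
a=cv2.imread('pics/scene0.png')[110:310,240:480]; cv2.imwrite('pics/scene0c.png',cv2.resize(a,None,fx=3,fy=3,interpolation=cv2.INTER_CUBIC))
```

```text
(no output)
```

View pics/top0c.png

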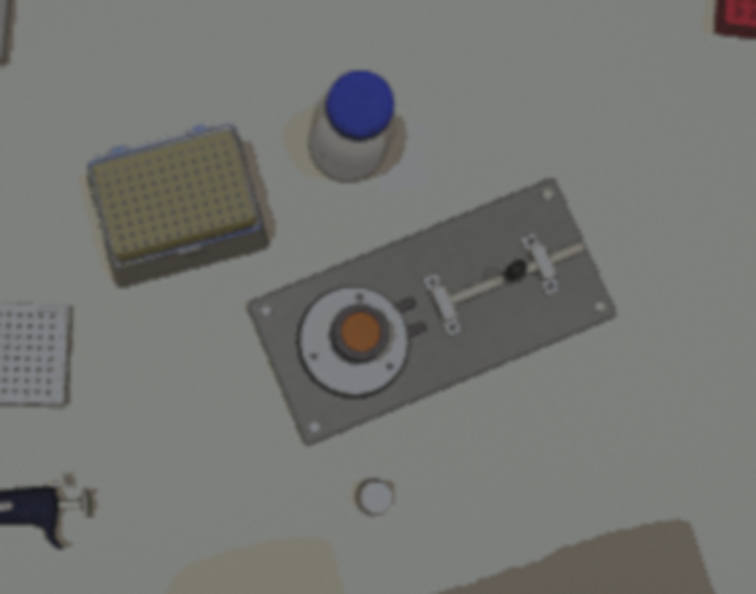

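View pics/scene0c.png

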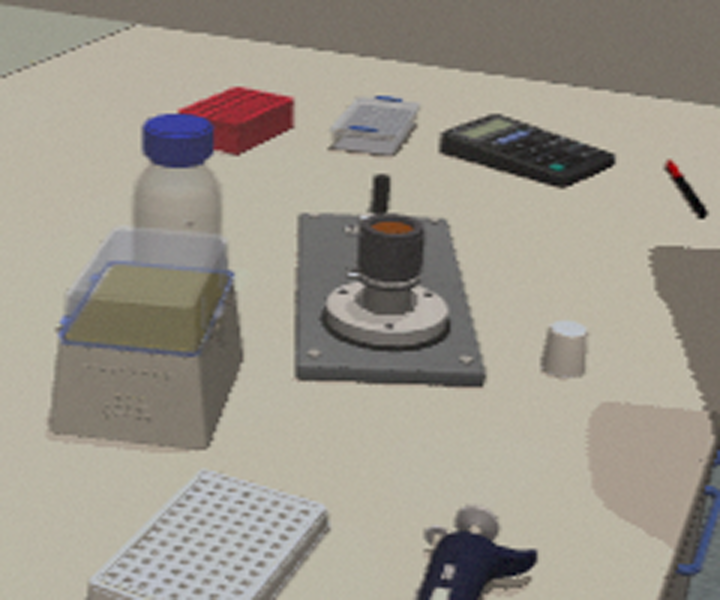

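View pics/top0.png

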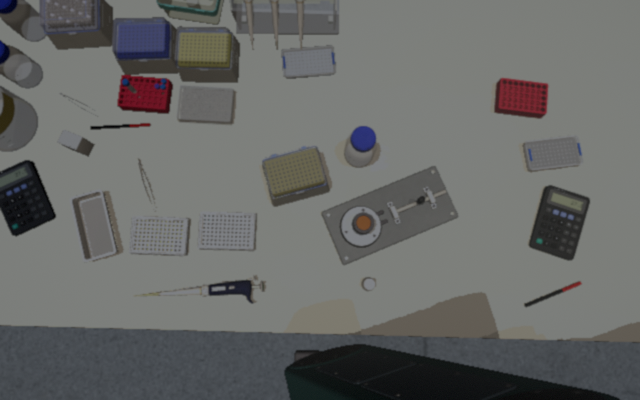

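View pics/scene0.png

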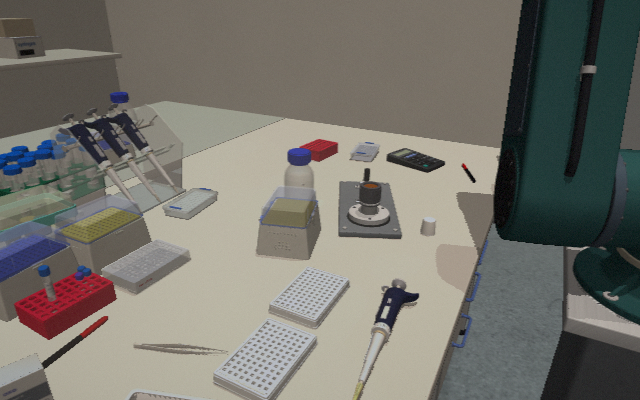

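The top view shows the plate at about (325..457, 166..263), with the collar end on the left and the bolt knob at about (421,200). The cup is near the plate's lower edge and the bottle is beyond it. I'll fit the unit's pose from the plate corners.

```bash
cat > fit.py <<'E'
from h import *
from scipy.optimize import least_squares
def W(p,X):
    c,s=np.cos(p[2]),np.sin(p[2]); return np.array([p[0]+c*X[0]-s*X[1],p[1]+s*X[0]+c*X[1],X[2]])
E
python3 - <<'E'
from fit import *
c=manip.camera('top')
cr=lambda u,v:(230+u/2.7,100+v/2.7)
obs=[((65,70,14),cr(247,303)),((65,-215,14),cr(553,178)),((-65,-215,14),cr(616,316)),((-65,70,14),cr(308,445)),((0,0,90),cr(361,332)),((0,0,28),cr(353,342))]
s=manip.camera('scene'); cs=lambda u,v:(240+u/3,110+v/3)
obs2=[((0,0,90),cs(392,228)),((65,70,14),cs(297,371)),((-65,70,14),cs(484,376))]
r=least_squares(lambda p:np.concatenate([proj(c,W(p,X))-np.array(o) for X,o in obs]),[400,50,0])
print(r.x,r.fun.reshape(-1,2).round(1))
p=r.x
for X,o in obs2: print(proj(s,W(p,X))-o)
r=least_squares(lambda p:np.concatenate([proj(c,W(p,X))-np.array(o) for X,o in obs]+[proj(s,W(p,X))-np.array(o) for X,o in obs2]),p);print(r.x);p=r.x
k=atz(c,*cr(516,269),70);print('knob',k, W([0,0,-p[2]],[k[0]-p[0],k[1]-p[1],0]), 'cup',atz(c,*cr(376,497),32),'bottle',atz(c,*cr(361,104),140))
print(manip.read_eef_rot(), np.hypot(*k[:2]))
E
```

```text
[5.37207291e+02 1.09552539e+01 4.21098954e-01] [[-0.9 -0.1]
 [ 0.6 -0.9]
 [ 1.2  0. ]
 [-1.   1.2]
 [-0.1  0. ]
 [ 0.3 -0.5]]
[-0.72197059 -2.0119639 ]
[-1.56437303 -3.54088303]
[ 0.15167561 -2.65894983]
[5.36097758e+02 1.18911186e+01 4.24164481e-01]
knob [ 593.62081212 -113.93662342   70.        ] [   0.63993236 -138.35141073    0.        ] cup [411.51470121  -8.38086259  32.        ] bottle [705.03709937  17.5702813  140.        ]
[[ 9.05259586e-01  4.24858897e-01 -4.33219584e-06]
 [ 4.24858897e-01 -9.05259586e-01  5.33591863e-06]
 [-1.65474931e-06 -6.67096343e-06 -1.00000000e+00]] 604.4561379736467
```

```bash
cat >> fit.py <<'E'
P0=[536.1,11.9,0.424]
def Rt(a): return np.array([[np.cos(a),np.sin(a),0],[np.sin(a),-np.cos(a),0],[0,0,-1.]])
E
python3 - <<'E'
from fit import *
manip.move_ptp(W(P0,[-50,-70,230]),Rt(P0[2]))
print(manip.read_clock(),manip.read_qpos(),manip.read_wrist_force())
c=snap('wrist','w1.png')
for X in [(65,70,14),(65,-215,14),(-65,-215,14),(-65,70,14),(0,0,90),(0,0,28)]: print(X,proj(c,W(P0,X)))
for q in ['bolt_knob','collar_grip','turntable_top']:
    print(q,[(round(a['conf'],2),np.round(a['bbox'])) for a in manip.trace('wrist',q)[:2]])
E
```

```text
3.1167 [-2.95522098e-01  2.67193119e-01 -8.42721279e-02  1.21929506e+00
 -1.45637117e-04  2.42301087e+00] [ 0.34456156 -0.99216739 -1.45014412]
(65, 70, 14) [184.42137256  68.0153072 ]
(65, -215, 14) [455.96752161  67.69845795]
(-65, -215, 14) [442.90103866 188.2993621 ]
(-65, 70, 14) [197.67114118 188.60926586]
(0, 0, 90) [236.60719387 135.65317474]
(0, 0, 28) [251.97814795 131.958545  ]
bolt_knob [(0.92, array([393., 131., 108.,  17.])), (0.74, array([244., 134.,  59.,  54.]))]
collar_grip [(0.71, array([394., 130., 112.,  19.]))]
turntable_top [(0.95, array([262., 129., 100.,  82.])), (0.71, array([394., 133., 111.,  14.]))]
```

View pics/w1.png

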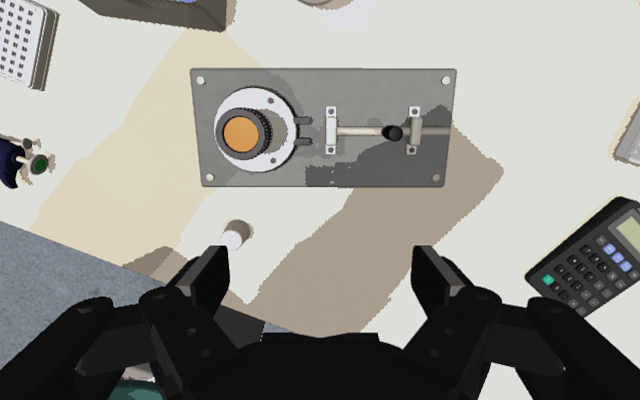

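The wrist view shows plate corners at about (190,69), (457,69), (443,187) and (203,187). The amber glass centre is about (241,133) and the knob top about (394,131). I'll refit with these.

Run:
```python
from fit import *
c=manip.camera('wrist'); im=c['frame']
# amber centroid
hsv=cv2.cvtColor(im,cv2.COLOR_BGR2HSV); m=cv2.inRange(hsv,(8,110,90),(25,255,255)); m[:, :200]=0; m[:,300:]=0; m[200:]=0;m[:90]=0
ys,xs=np.nonzero(m); print('amber',xs.mean(),ys.mean(),len(xs), np.ptp(xs),np.ptp(ys))
t=manip.camera('top');s=manip.camera('scene')
print(foc(c),c['cx'],c['cy'],-c['R'].T@c['t'],manip.read_eef_pos())
obs=[((65,70,14),(190,69)),((65,-215,14),(457,69)),((-65,-215,14),(443,187)),((-65,70,14),(203,187)),((0,0,90),(xs.mean(),ys.mean()))]
r=least_squares(lambda p:np.concatenate([proj(c,W(p,X))-np.array(o) for X,o in obs]),P0)
print(r.x,r.fun.reshape(-1,2).round(1))
print('collar', atz(c,xs.mean(),ys.mean(),89))
k=atz(c,394,131,74); print('knob',k,W([0,0,-r.x[2]],[k[0]-r.x[0],k[1]-r.x[1],0]))
big=cv2.resize(im[100:170,200:460],None,fx=3,fy=3,interpolation=cv2.INTER_CUBIC);cv2.imwrite('pics/w1c.png',big)
```

```text
amber 240.8546209761163 134.0373831775701 963 34 34
304.25160882070986 319.7847326002062 198.84365135276244 [580.72831068 -46.61772376 358.26125693] [519.28914925 -72.77241071 230.00803305]
[5.37817770e+02 9.05260403e+00 4.21222003e-01] [[-2.2 -1.5]
 [ 2.4 -1.1]
 [ 2.7  1.5]
 [-2.6  1.2]
 [-0.3  1.2]]
collar [538.73325452   9.38566013  89.        ]
knob [ 596.3031695  -114.05171254   74.        ] [   3.03879517 -136.25703802    0.        ]
```

View pics/w1c.png

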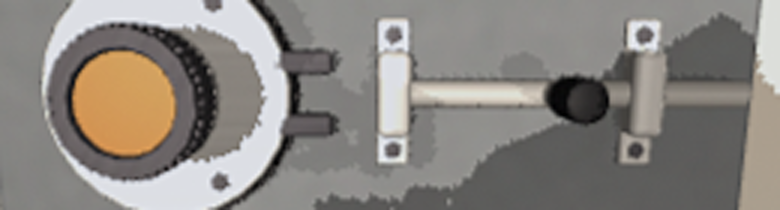

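```bash
cat >> fit.py <<'E'
P=[537.8,9.6,0.4215]
E
python3 - <<'E'
from fit import *
R=Rt(P[2])
manip.command_gripper(40,40)
manip.move_l(W(P,[0,-137,130]),speed=150,frame=R)
c=snap('wrist','w2.png')
manip.move_l(W(P,[0,-137,60]),speed=100)
f0=manip.read_wrist_force(); print(manip.read_clock(),f0,proj(c,W(P,[0,-137,76])))
c=snap('wrist','w3.png')
E
```

```text
5.9083 [ 0.95363179 -0.39953641  0.13141304] [318.20154828 224.5237608 ]
```

View pics/w2.png

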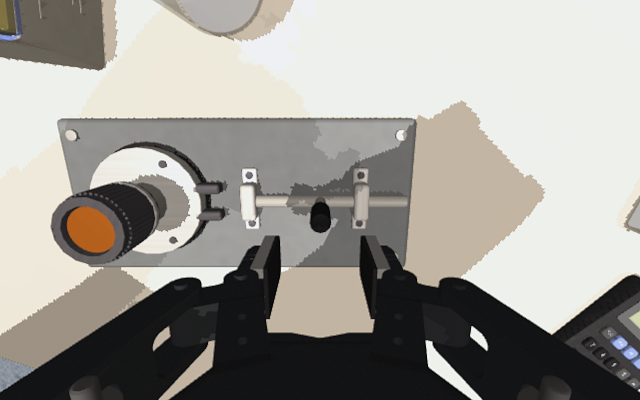

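View pics/w3.png

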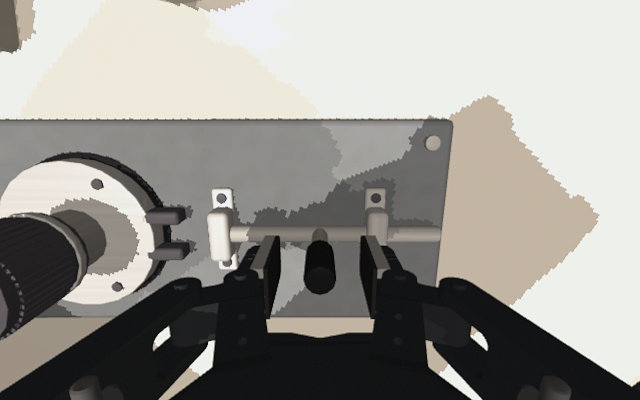

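The knob at (320,280) sits centred between the pads at columns 272 and 370. Now I'll close on it and push.

Run:
```python
from fit import *
u=np.array([-np.sin(P[2]),np.cos(P[2])])
manip.command_gripper(10,50)
p0=manip.read_eef_pos(); w=manip.read_gripper_width()
b0=manip.read_wrist_force(); print(p0,w,b0)
def fy(): return (manip.read_wrist_force()-b0)[:2]@u
d=26; 
manip.move_l(p0+np.r_[u*d,0],speed=60); print(d,fy())
while d<46:
    d+=2; manip.move_l(p0+np.r_[u*d,0],speed=40); f=fy(); a=(manip.read_eef_pos()-p0)[:2]@u
    print(d,round(a,1),round(f,1), (manip.read_wrist_force()-b0).round(1))
    if f<-15: break
print(manip.read_clock())
c=snap('wrist','w4.png')
```

```text
[ 594.1277441  -115.46143338   60.5857485 ] 12.850541778655916 [-1.04061831  0.47560756  5.56593868]
26 0.6493084769176881
28 27.9 -0.1 [-1.1 -0.6 -0.9]
30 29.9 -1.7 [ 0.5 -1.6 -1.8]
32 32.1 -2.3 [ 0.3 -2.3 -1.1]
34 33.6 -6.8 [ 2.4 -6.4 -2.3]
36 33.9 -17.1 [  4.8 -16.6  -9.1]
8.15
```

View pics/w4.png

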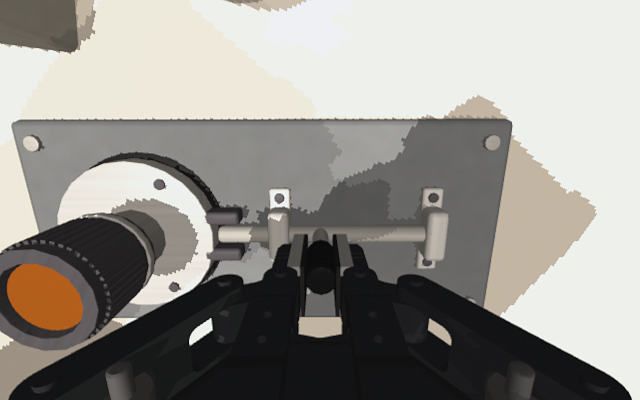

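The rod tip now lies between the keeper cheeks (about (235,232)). The bolt stopped hard after about 34 mm, which fits a start at about 6 mm. Next I'll release it, rise and look at the collar.

Run:
```python
from fit import *
u=np.array([-np.sin(P[2]),np.cos(P[2])])
p=manip.read_eef_pos(); manip.move_l(p+np.r_[u*3,0],speed=30); q=manip.read_eef_pos()
print('extra push moved',(q-p)[:2]@u, manip.read_wrist_force())
print('local knob',W([0,0,-P[2]],[q[0]-P[0],q[1]-P[1],0]))
manip.command_gripper(40,50)
manip.move_l(manip.read_eef_pos()+[0,0,50],speed=150)
a=P[2]+1.8
manip.move_ptp(W(P,[0,0,160]),Rt(a))
manip.command_gripper(80,60)
c=snap('wrist','w5.png'); print(manip.read_clock(),manip.read_qpos())
print(proj(c,W(P,[0,0,90])),proj(c,W(P,[0,0,28])))
im=c['frame'];m=cv2.inRange(cv2.cvtColor(im,cv2.COLOR_BGR2HSV),(5,110,60),(25,255,255))
n,l,st,ce=cv2.connectedComponentsWithStats(m);i=1+np.argmax(st[1:,4]);print(st[i],ce[i],atz(c,*ce[i],89))
t=snap('top','t5.png')
```

```text
extra push moved 0.13240575557056591 [  5.82614607 -22.07689456  -5.65300454]
local knob [   0.32882761 -103.15869955    0.        ]
11.3083 [-1.33740793e-01  3.25105216e-01 -1.95259772e-01  1.05037102e+00
 -3.47762406e-05  7.86459416e-01]
[319.71622413 214.59799173] [319.79436623 192.59351294]
[ 481   66   89  130 2451] [523.05671155 128.45940432] [606.2684602  133.93119307  89.        ]
```

View pics/w5.png

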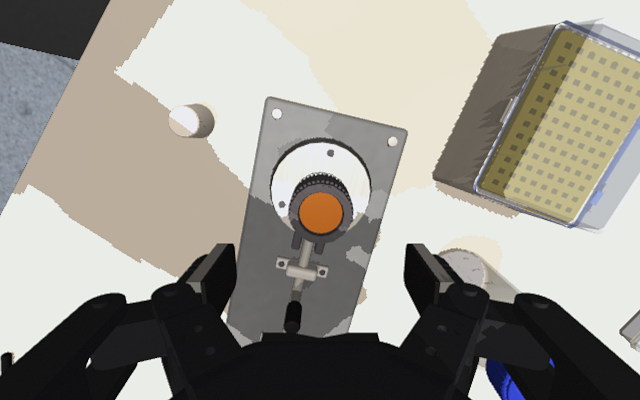

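The collar's amber glass is at (321,213), with (319.7,214.6) predicted, so the axis is good to about 1 mm. The rod shows engaged in the keeper, and the bottle and tip box are well clear. I'll descend and grip.

Run:
```python
from fit import *
c=manip.camera('wrist'); e=atz(c,321,213,89); print(e)
xy=(e[:2]+np.array(P[:2]))/2; print(xy)
manip.move_l([*xy,67],speed=100)
b=manip.read_wrist_force(); tb=manip.read_torque()
manip.command_gripper(40,70)
print(manip.read_gripper_width(),manip.read_eef_pos(),(manip.read_wrist_force()-b).round(1),(manip.read_torque()-tb).round(2),b)
np.save('b.npy',np.r_[b,tb,xy])
c=snap('wrist','w6.png');print(manip.read_clock())
```

```text
[537.99926903  10.80909792  89.        ]
[537.89963452  10.20454896]
44.597849059639806 [538.00347173  10.11098414  67.25881213] [-0.4 -0.8  3.6] [-0.2   0.19  0.02] [-0.57358852 -0.06643706  0.05726179]
12.95
```

View pics/w6.png

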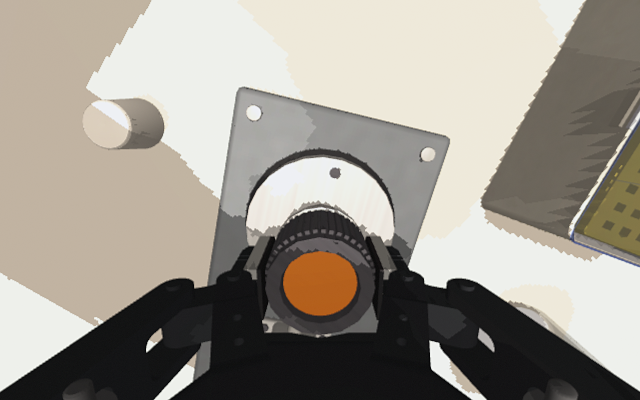

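The collar is squarely gripped, with the glass at (320,284) and the opening 44.6 mm. Now I'll press gently and turn clockwise in small steps.

Run:
```python
from fit import *
B=np.load('b.npy'); b=B[:3]; xy=B[6:8]; a0=P[2]+1.8
F=lambda:(manip.read_wrist_force()-b)
z=67
for i in range(8):
    z-=1; manip.move_l([*xy,z],speed=30); f=F(); print(z,manip.read_eef_pos().round(2),f.round(1))
    if f[2]>11: break
zc=z; z1=manip.read_eef_pos()[2]
q=manip.inverse_kinematics([*xy,zc],Rt(a0))
T0=manip.read_torque()
for i in range(1,26):
    qq=np.array(q); qq[5]+=0.06*i
    manip.move_joints(qq)
    f=F(); za=manip.read_eef_pos()[2]
    print(round(.06*i,2),round(za,2),f.round(1),(manip.read_torque()-T0).round(2)[2])
    if za<z1-1.2 or f[2]<6: break
print(manip.read_clock(),zc); np.save('s.npy',np.r_[zc,.06*i])
```

```text
66 [537.94  10.14  66.  ] [-0.1 -2.1  2.6]
65 [537.97  10.12  65.04] [-0.7 -1.4  5.7]
64 [538.06  10.09  64.49] [-3.  -1.9 14.3]
0.06 64.54 [-2.8 -2.7 14. ] 0.08
0.12 64.55 [-3.2 -3.  15.1] 0.04
0.18 64.5 [-4.9 -2.6 13.6] 0.04
0.24 64.47 [-3.9 -2.9 13.9] -0.0
0.3 64.51 [-5.  -3.5 14.7] 0.07
0.36 64.52 [-4.2 -3.3 14.4] -0.0
0.42 64.49 [-4.1 -3.5 15. ] 0.08
0.48 64.44 [-5.6 -4.1 14.5] 0.05
0.54 64.45 [-5.5 -3.6 15. ] 0.06
0.6 64.49 [-5.  -4.1 15.4] 0.04
0.66 64.5 [-5.6 -4.3 15.8] 0.01
0.72 64.41 [-6.  -3.8 14. ] 0.02
0.78 64.14 [-4.8 -3.8  8.6] 0.05
0.84 63.88 [-3.2 -3.5  5.9] 0.03
17.2 64
```

The force dropped at 0.78–0.84 rad, so the keyway is found. Now I'll push down.

Run:
```python
from fit import *
B=np.load('b.npy'); b=B[:3]; xy=B[6:8]
F=lambda:(manip.read_wrist_force()-b)
z=64
while z>50:
    z-=1.5; manip.move_l([*xy,z],speed=30); f=F(); za=manip.read_eef_pos()[2]; print(z,round(za,2),f.round(1))
    if f[2]>22: break
print(manip.read_clock(),z); np.save('z.npy',z)
for n in ['wrist','scene','top']: snap(n,n+'7.png')
```

```text
62.5 62.24 [-3.7 -2.9  2.6]
61.0 60.78 [-3.5 -3.4  3. ]
59.5 59.32 [-4.6 -2.4  3.8]
58.0 57.85 [-3.9 -3.3  5. ]
56.5 56.4 [-3.7 -3.2  4.7]
55.0 55.49 [-7.5 -2.9 16.8]
53.5 55.14 [-15.1  -2.2  37.8]
18.95 53.5
```

View pics/wrist7.png

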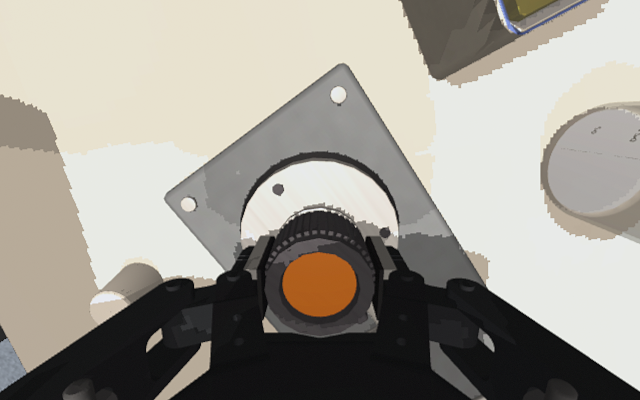

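View pics/scene7.png

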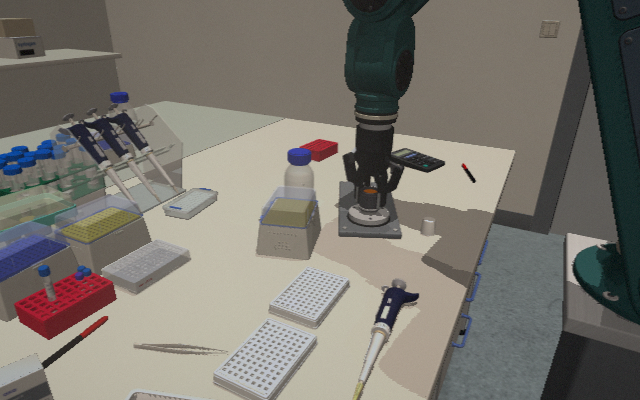

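Run:
```python
from fit import *
B=np.load('b.npy'); b=B[:3]; xy=B[6:8]
manip.move_l([*xy,54.2],speed=20)
for i in range(3):
    manip.hold(0.4); print(manip.read_eef_pos().round(2),(manip.read_wrist_force()-b).round(1),manip.read_gripper_width())
c=snap('scene','scene8.png'); im=c['frame']
cv2.imwrite('pics/scene8c.png',cv2.resize(im[130:260,250:450],None,fx=4,fy=4,interpolation=cv2.INTER_CUBIC))
for d in (0,12): print(d,proj(c,[*xy,48-d]),proj(c,[*xy,90-d]))
a=cv2.imread('pics/top7.png')[100:320,230:510]; cv2.imwrite('pics/top7c.png',cv2.resize(a,None,fx=2.7,fy=2.7,interpolation=cv2.INTER_CUBIC))
print(manip.read_clock())
```

```text
[537.53  10.05  55.35] [-10.7  -3.5  27.2] 44.89435567565971
[537.51  10.08  55.33] [-10.9  -3.3  27.3] 44.44980575732371
[537.49  10.05  55.32] [-10.2  -2.   27.9] 44.49314199777116
0 [368.47636225 201.94098113] [369.76523457 183.81240662]
12 [368.11695682 206.9961818 ] [369.3919786  189.06242144]
20.6
```

View pics/scene8c.png

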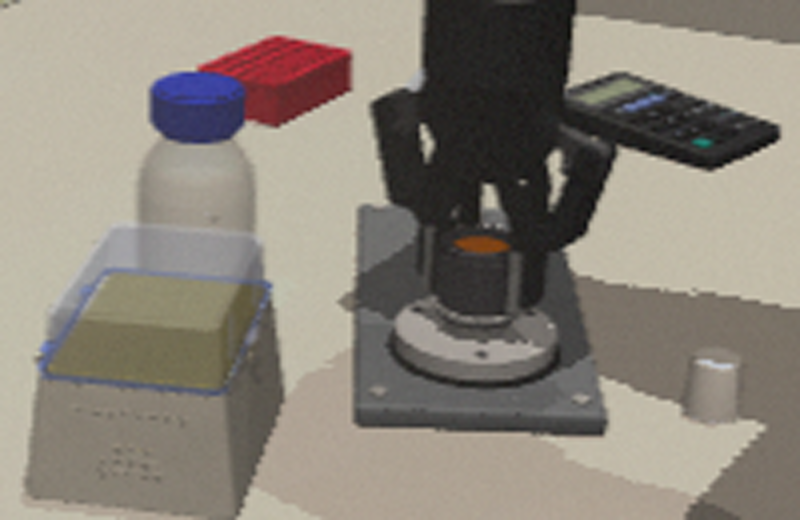

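View pics/top7c.png

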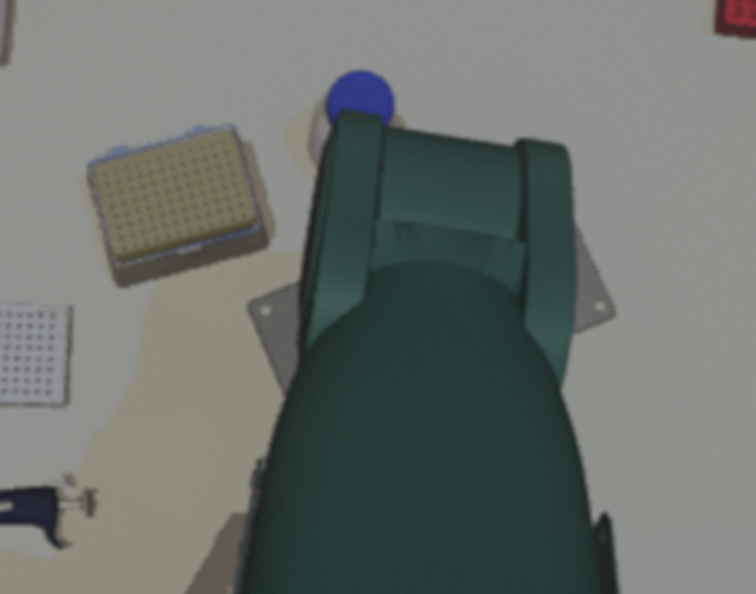

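The scene picture puts the amber glass at row 191.2. Home predicts 191.1 once the view's 2 px bias is counted, against 185.8 for up. The force holds steady at 27 N on a hard stop, and the bottle, box and cup haven't moved. I'll hand it in.

Run:
```python
from h import *
manip.job_done(); print('done')
```

```text
the job is handed in; nothing more can be done
done
```

I slid the bolt home, turned the collar clockwise until its keyway dropped over the pin, and pushed it fully down. I handed the job in at about 21 s, still holding the collar there.

- **Bolt:** it moved about 34 mm and stopped hard against a 22 N push. That fits a start about 6 mm along its 40 mm travel. A wrist picture showed the rod between the keeper cheeks. The arm hid the bolt in the last top view, so I did not check it again after turning the collar.
- **Collar:** it dropped over the pin after 0.78–0.84 rad of turning. It then went down a further 9 mm or so to a hard stop and stayed there at about 27 N. Its amber glass showed at the height expected for fully home.
- **Bystanders:** the bottle, tip box and cup stood where they had been in the last pictures.
- **Disagreements:** the spring force on the way down read about 3–5 N instead of the stated 3–9 N. The wrist reading drifts by a few newtons, and the hard stop and the picture both point to home. The scene view was also about 2–3 px off the other cameras, and I allowed for that.

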